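# Clamp a sherd in the drawing stand with its turnbuckle

### The arm

A 6-joint arm with a two-finger parallel gripper is mounted at the origin on the work surface; the furniture and walls round the work are solid. World frame = base frame: x ahead of the robot, y to its left, z up, the work surface at z = 0. Lengths are in m, angles in rad, forces in N, time in s.
With the tool pointing down it reaches from about 0.25 to 0.725 m from the base axis. Payload 4 kg.
Tool frame: the origin (TCP) lies between the finger pads; the fingertips stand 11 mm ahead of it and the grasp point (between the pads) lies 8 mm behind it (bot.tip_extent is the distance from the TCP to the fingertips, in m); z points along the fingers, y is the line along which they close (so a half turn about z gives the same grasp; the last joint's range is limited). The gripper opens to 85 mm and grips with 20 to 120 N. Pads are 22 mm wide; open, the fingers measure 114 mm over their backs; the gripper's body (76 mm by 85 mm) begins 54 mm behind the grasp point. The pads swing forward as they close: fully open they stand 13 mm farther back than shut.
Start: joints at [1.268, 0.241, 0.005, 1.335, 0, 1.571], TCP at [0.149, 0.477, 0.242] pointing down, gripper open.
Joint ranges: [-2.72, 2.72], [-1.05, 1.87], [-1.09, 1.28], [-1.99, 2.15], [-1.42, 1.44], [-3.14, 3.14]. Speed limits (rad/s): [2.79, 2.79, 3.14, 3.14, 3.14, 3.14].

### API

Orientations are given as a unit quaternion [x, y, z, w].
In Python, from workcell import bot gives the robot as it stands. The module is installed in compiled form; this text tells all that it offers.
- The arm moves only by the tool drive_tool, never from a script. Its argument "rows" is a list of rows, each an object of numbers: "dx", "dy", "dz": the shift along the tool's x, y, z in units of 50 mm (1.0 is 50 mm); "wx", "wy", "wz": the turn, a rotation vector about the tool's x, y, z in units of 5 degrees (1.0 is 5 degrees); "hand": the finger opening in mm, from 0 to 85.4. A call has 1 to 20 rows; each row is the pose to reach, as a shift and turn from the pose commanded when the call began, along the tool's axes at that moment; what a row does not reach only later rows make up. A row lasts 1/10 s, in which the tool goes at most 50 mm and 8.59 degrees, less where a joint would pass 70% of its speed; a pose out of reach is approached as far as the arm can. A call with a gripper value outside its range is refused whole. The fingers move at their own pace and stop on an object; the grip force is fixed at half the most. Time passes only in rows, so rows that repeat a pose let the fingers close. It gives the time, the measured TCP pose, the force, the opening and the grip force at its end, in the units of the state.
- bot.get_obs(): the state, without advancing time (a new reading comes with each control period).
- bot.camera(name): name is "scene" or "side" or "wrist"; returns the picture (480x640x3 uint8, red, green, blue); there is no depth.
- bot.get_calibration(name): a dict with "vfov" (degrees; the focal length in pixels is half the picture's height over the tangent of half this angle, whatever the lens; pixels are square), "cx", "cy" (the principal point, pixels), "origin" and "rotation" of the camera in the world; the wrist camera has in their place "mount" (4x4, takes a point from camera to tool coordinates, whose origin is the TCP and whose axes are the flange's). Camera axes: x right, y up, looking along -z (the intrinsics and any distortion apply to the point x, -y, -z); pixel columns grow to the right and rows downward; lengths in m; the calibration is good to about 2 mm. The wrist camera is an equidistant fisheye: a pixel r from the principal point sees the ray r / f radians off the axis. A picture is of the moment at which its call begins: read the wrist's pose just before it. get_calibration takes no time and is no camera call.
- bot.job_done(): hands the job in; it is judged then, once.
Trained networks look in the newest picture that a camera, given by its name, has taken for a name from the list of things; names that differ only in an ending like _2 or _b are one class to them, and where a whole thing is asked for, a point or a joint stands for the part that bears it (a point fixed in the world has none). Each returns a list of dicts, best first, with "score" (0 to 1); they miss things now and then, are a little off and sometimes report something else, mostly with a low value. They report only what shows in the picture. A call takes as long as a camera call. They do not tell look-alikes from the thing itself.
- bot.look_for(camera, thing): "extent" ([centre column, centre row, width, height] in pixels, round what is visible of it).
- bot.outline_of(camera, thing): "region" (480x640 bool, what is visible of it) and "extent" ([centre column, centre row, width, height] in pixels, round what is visible of it).
The state is a dict: "clock": time; "joint_pos": joint angles; "joint_vel": joint speeds; "tau": joint torques, N m; "eef_pos": TCP position; "tool_rot": TCP orientation; "ft_force": force on the tool from outside, world axes, zero at the start; "ft_torque": the same for the moment, N m; "grip_width": finger opening in m; "grasp_force": force on a finger pad.
Only numpy, scipy, OpenCV 4.12 (cv2) and the standard library are available. Lean on these libraries where they do the work, as an engineer would, in place of code of your own. Each camera call takes 0.05 s, during which the arm holds its last target. There are 200 camera calls.

### The job

Slide the carrier with the sherd fully into the drawing stand until the spring catch snaps out behind it. Then turn the spoked turnbuckle sleeve so that both jaws draw in together, until both cork pads press on the sherd with their springs about half compressed, never bottomed: the sherd is fragile. Leave the sherd lying flat on the carrier and do not disturb the things around the stand.

Things in the scene. Friction and masses are not known exactly. Their poses are not given: they have to be found in the camera images.
- stand: fixed drawing stand on a grey base plate, x -165 to +115 mm, y +-115 mm, 12 mm thick. Origin: underside, on the track's centre line; x = the way the carrier slides in (away from the robot), y = left, z up. Carrier guides: two aluminium rails along x, from -90 to +30 mm, tops 24.5 mm high, with lips over the carrier's edges so that it cannot lift; end stop at x +32 mm.
- stand_axis (a point): centre of the turnbuckle sleeve, in the stand's frame at (72, 0, 100) mm. Its axes are parallel to the stand's; the sleeve turns about y. The four spokes lie in the plane y = 0 of the stand.
- sleeve (a joint): turnbuckle sleeve between the jaws, 72 mm long; hub 36 mm thick, four 8 mm spokes with 14 mm ball ends reaching 58 mm from the axis. rad, 0 to 7.4; at each quarter turn a spoke points up. Grows when an upper spoke is pushed to the stand's +x: each jaw draws in 3.18 mm per rad. Push spokes within 45 degrees of upright; one lying lower jams if pushed level on its end. Friction (0.12 N m) holds it where left.
- jaw_left (a joint): how far the left (+y) jaw is drawn in, m, 0 to 0.025; 3.18 mm per rad of the sleeve. Aluminium: upright block at stand x 50 to 94 mm, 123 mm high, with an arm (z 33 to 57 mm) along x to -63 mm; 24 mm thick, 75 to 99 mm from the centre line at 0
- jaw_right (a joint): how far the right (-y) jaw has been drawn in, m, as for the left
- pad_left (a joint): how far the left cork pad is pushed back towards its jaw arm, m: 0 free (10 mm gap between pad and arm), 0.010 bottomed (no gap); spring 0.9 N per mm. The pad is 64 mm long (along x), 28 mm high, its plate 12 mm thick, guided by two pins.
- pad_right (a joint): the same for the right cork pad
- pad_left_face (a point): middle of the left pad's cork face, which looks to the sherd; 57 mm from the centre line with jaw and pad at 0, x -28 mm, z 45 mm in the stand's frame
- pad_right_face (a point): the same for the right pad
- catch (a joint): spring catch at the left of the track: a steel nose that the carrier's lug pushes aside to the left (+y). Value in m, 0 sprung out, up to 0.010 pushed aside; about 5.5 mm while the lug passes, then back to 0. Pushing past it takes about 5 N. Its latching face lies at x -112 mm in the stand's frame, its top 23 mm above the table.
- carrier: loose flat carrier 140 x 76 mm (x, y), aluminium with a wooden deck, deck top 16 mm above the origin, 0.5 kg, in the guides, partly pulled out towards the robot. Origin: centre of its underside; axes as the stand's. A lug at its rear left corner passes the catch. Fully home, the origin is at stand x -38 to -42 mm, between end stop and catch; it starts at -74 to -84 mm.
- carrier_handle (a point): centre of the carrier's handle plate, black, upright: 10 mm thick (x), 36 mm wide (y), 30 mm high, 16 to 46 mm above the carrier's underside, at carrier x -64 mm
- sherd_big: brown pottery sherd, a rough triangle about 120 x 82 mm and 23 mm thick, 0.15 kg, lying loose on the carrier's deck, its long straight edge to the left; 82 to 90 mm wide between the pads. Origin in its underside, about 22 mm left of the middle of its width; z up.
- loupe: black loupe, 32 mm wide and 27 mm high, standing beside the stand; leave it alone
- sherd_side: small sherd, about 52 x 56 x 18 mm, lying beside the stand; leave it alone
Mind the look-alikes: they are no part of the job. Leave any pink look-alike of the carrier alone.

How it is judged:
By the outcome, as a careful person would: the job done as asked, in the order asked, and still so for the second after the job is handed in, with the robot touching nothing.
It also fails if it takes over 61 s, if anything falls off the work surface, if the arm or the gripper's body presses on something with over 40 N, if the wrist force passes 120 N, or if a joint passes its speed limit or range.

## Working session

There is one attempt and no reset: what is moved stays moved. The work goes in short steps, Python scripts to look and compute and a tool call to move; the robot and the scene stay as the last step left them, time stands still between calls to the robot, and variables do not carry over. Pictures are saved under pics/ and viewed, at most 10 in all, crops included, and the job is handed in when it is done.

Besides the shell and the picture viewer there is one more tool, called as a command line: name --argument value ..., lists and objects as JSON in quotes. drive_tool: Moves the arm, as the interface text tells. Its arguments: {"type":"object","properties":{"rows":{"type":"array","items":{"type":"object","properties":{"dx":{"type":"number"},"dy":{"type":"number"},"dz":{"type":"number"},"wx":{"type":"number"},"wy":{"type":"number"},"wz":{"type":"number"},"hand":{"type":"number"}}}}},"required":["rows"]}

```bash
mkdir -p pics; cat > h.py <<'E'
from workcell import bot
import numpy as np, cv2
from scipy.spatial.transform import Rotation as R
def snap(cam,fn):
    im=bot.camera(cam); cv2.imwrite('pics/'+fn,im[:,:,::-1]); return im
def cam(c):
    k=bot.get_calibration(c); f=240/np.tan(np.radians(k['vfov'])/2); return k,f
def ray(c,u,v):
    k,f=cam(c); d=np.array([(u-k['cx'])/f,-(v-k['cy'])/f,-1]); return np.array(k['origin']),np.array(k['rotation'])@d
def onz(c,u,v,z):
    o,d=ray(c,u,v); return o+d*(z-o[2])/d[2]
def proj(c,p):
    k,f=cam(c); q=np.array(k['rotation']).T@(np.array(p)-k['origin']); return k['cx']-f*q[0]/q[2], k['cy']+f*q[1]/q[2]
E
python3 - <<'E'
from h import *
o=bot.get_obs(); print(o)
for c in('scene','side','wrist'):
    print(bot.get_calibration(c))
a=snap('scene','s0.png'); b=snap('side','d0.png')
for c in('scene','side'):
    for t in ['stand','carrier','sherd_big','sleeve','carrier_handle','catch','jaw_left','pad_left','loupe','sherd_side']:
        print(c,t,[(np.round(x['extent']).tolist(),round(x['score'],2)) for x in bot.look_for(c,t)][:4])
E
```

```text
{'clock': 0.0, 'joint_pos': array([1.26798934e+00, 2.41419748e-01, 3.72611028e-03, 1.33524771e+00,
       1.91878076e-05, 1.57076332e+00]), 'joint_vel': array([-0.00112298, -0.00090394, -0.00092913,  0.00212761,  0.00129793,
       -0.000617  ]), 'tau': array([-1.05045465e-04, -3.72322476e+01,  2.52406132e+01,  1.68596936e-02,
        1.43644647e-04,  1.02107347e-06]), 'eef_pos': array([0.1489079 , 0.4766545 , 0.24141031]), 'tool_rot': array([ 1.50809326e-01,  9.88562288e-01, -1.05879269e-03, -1.71263963e-04]), 'ft_force': array([-0.51229856, -0.67340246, -0.04216509]), 'ft_torque': array([0.02729739, 0.00295464, 0.03724438]), 'grasp_force': 0.0, 'grip_width': 0.08526268240371401}
{'vfov': 50.49211462650974, 'cx': 317.479161426943, 'cy': 241.67575766500596, 'origin': array([ 0.06677934, -0.49560193,  0.53786872]), 'rotation': array([ 0.45153044, -0.16429339, -0.3231865 ,  0.81527813])}
{'vfov': 45.29077963952244, 'cx': 319.5887859501176, 'cy': 238.3562799159784, 'origin': array([ 0.3423292 , -0.92637735,  0.56528247]), 'rotation': array([ 0.52450636, -0.05117111, -0.0720061 ,  0.8468
[... 1057 characters left out ...]
0], 0.66), ([364.0, 276.0, 202.0, 181.0], 0.56), ([265.0, 270.0, 21.0, 25.0], 0.35)]
side stand []
side carrier [([233.0, 242.0, 75.0, 39.0], 0.96), ([328.0, 285.0, 75.0, 35.0], 0.66)]
side sherd_big [([334.0, 271.0, 54.0, 26.0], 0.7)]
side sleeve [([411.0, 235.0, 54.0, 51.0], 0.89)]
side carrier_handle [([331.0, 284.0, 77.0, 35.0], 0.79), ([232.0, 244.0, 75.0, 38.0], 0.76)]
side catch []
side jaw_left [([365.0, 236.0, 78.0, 60.0], 0.72), ([353.0, 346.0, 29.0, 28.0], 0.3), ([411.0, 237.0, 55.0, 54.0], 0.29)]
side pad_left [([348.0, 254.0, 34.0, 18.0], 0.58)]
side loupe [([295.0, 254.0, 20.0, 15.0], 0.79), ([354.0, 345.0, 29.0, 27.0], 0.4)]
side sherd_side [([352.0, 347.0, 29.0, 25.0], 0.87)]
```

View pics/s0.png

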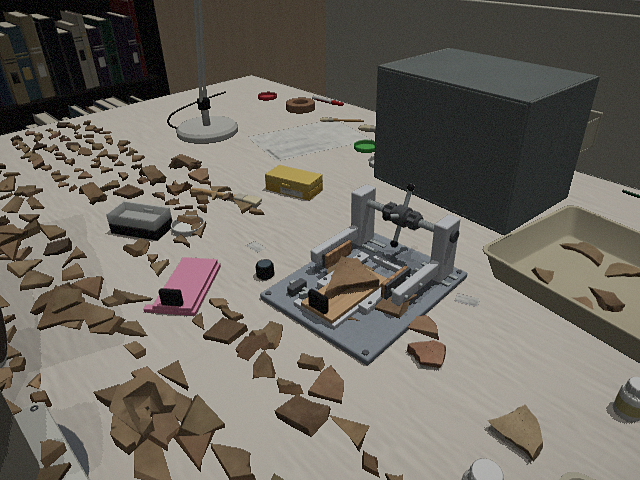

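View pics/d0.png

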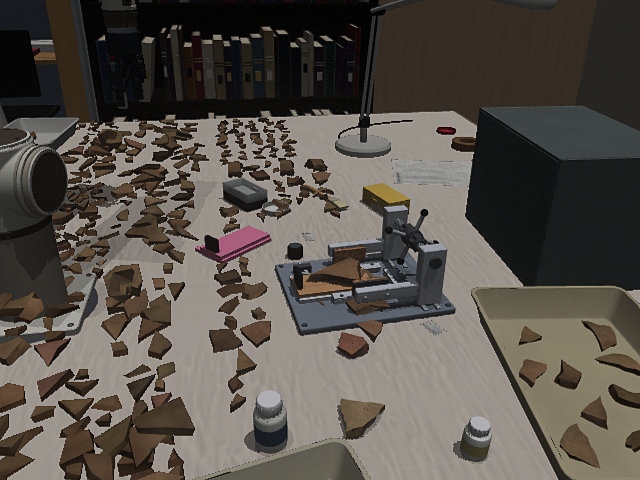

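The real carrier is the wooden-deck one in the stand at scene (341,297); the pink one at (184,286), standing alone, is the look-alike. I'll confirm that in an enlarged crop and pick points for the stand's pose.

```bash
sed -i "s/np.array(k\['rotation'\])/R.from_quat(k['rotation']).as_matrix()/g" h.py
python3 - <<'E'
import cv2,numpy as np
a=cv2.imread('pics/s0.png')[175:365,255:475]; b=cv2.imread('pics/d0.png')[200:340,270:460]
a=cv2.resize(a,None,fx=3.6,fy=3.15,interpolation=cv2.INTER_CUBIC)
cv2.imwrite('pics/c0.png',cv2.resize(cv2.imread('pics/s0.png')[175:365,255:475],None,fx=3.15,fy=3.15,interpolation=cv2.INTER_CUBIC))
cv2.imwrite('pics/c1.png',cv2.resize(b,None,fx=4,fy=4,interpolation=cv2.INTER_CUBIC))
E
```

```text
(no output)
```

View pics/c0.png

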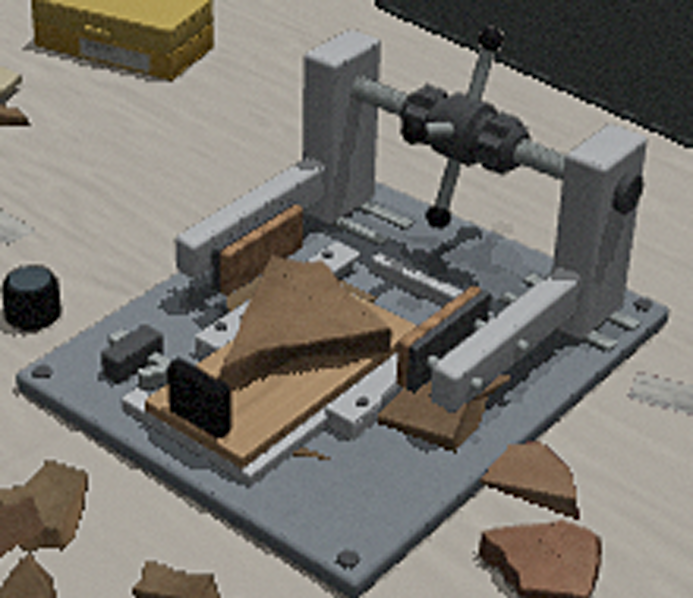

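View pics/c1.png

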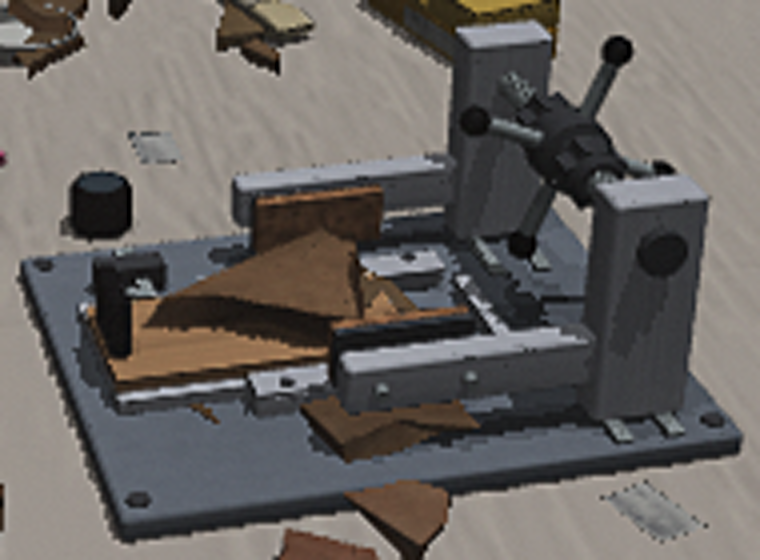

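```bash
cat > fit.py <<'E'
from h import *
from scipy.optimize import least_squares
S=lambda x,y:(255+x/3.15,175+y/3.15); D=lambda x,y:(270+x/4,200+y/4)
P=[((-165,115,12),'scene',S(18,375)),((-165,-115,12),'scene',S(352,582)),((115,-115,12),'scene',S(667,306)),
((-165,115,12),'side',D(22,259)),((-165,-115,12),'side',D(122,527)),((115,-115,12),'side',D(741,436)),
((94,-75,123),'scene',S(610,126)),((50,-99,123),'side',D(605,214)),((94,-99,123),'side',D(708,200))]
B=[(0,'scene',S(490,38)),(2,'scene',S(437,215)),(0,'side',D(617,50)),(2,'side',D(522,243)),(1,'side',D(475,121)),(3,'side',D(662,168))]
def T(p,q): 
    c,s=np.cos(p[2]),np.sin(p[2]); q=np.array(q)/1e3
    return np.array([p[0]+c*q[0]-s*q[1],p[1]+s*q[0]+c*q[1],q[2]])
def ball(k,t): a=t-k*np.pi/2; return (72+51*np.sin(a),0,100+51*np.cos(a))
def res(p):
    r=[np.subtract(proj(c,T(p,q)),uv) for q,c,uv in P]
    r+=[np.subtract(proj(c,T(p,ball(k,p[3]))),uv) for k,c,uv in B]
    return np.ravel(r)
if __name__=='__main__':
    s=least_squares(res,[.5,0,0,0.2],loss='soft_l1'); print(s.x,np.degrees(s.x[2:])); print(np.round(res(s.x).reshape(-1,2),1))
    p=s.x
    for q in [(-144,0,46),(-28,57,45),(72,0,100),(-80-69,0,46)]: print(q,T(p,q))
    # handle top edge
    for xc in (-74,-79,-84):
        print(xc,[(np.array(proj('scene',T(p,(xc-64-5,y,46))))-(255,175))*3.15 for y in(18,-18)],[(np.array(proj('side',T(p,(xc-64-5,y,46))))-(270,200))*4 for y in(18,-18)])
E
python3 fit.py
```

```text
[ 0.60894368 -0.03077691  0.07462206  0.37593818] [ 4.27552907 21.53967114]
[[-2.4 -0.8]
 [ 0.1  1.5]
 [ 1.3  0.5]
 [-1.  -0.8]
 [-0.6 -1.5]
 [ 1.2 -0.8]
 [ 0.1 -1.2]
 [ 2.8 -1.7]
 [ 1.4 -1. ]
 [-0.2  0.6]
 [ 0.3  0.6]
 [-0.3  0. ]
 [ 0.1  0.2]
 [-0.3  0.2]
 [-0.6  1.6]]
(-144, 0, 46) [ 0.46534442 -0.04151252  0.046     ]
(-28, 57, 45) [0.57677209 0.02397698 0.045     ]
(72, 0, 100) [ 0.68074331 -0.02540911  0.1       ]
(-149, 0, 46) [ 0.46035834 -0.04188528  0.046     ]
-74 [array([169.21275298, 378.74386185]), array([223.47871563, 410.15394444])] [array([102.45621509, 285.38982856]), array([119.79417054, 324.79506089])]
-79 [array([162.08780036, 383.55936697]), array([216.37182531, 415.22797176])] [array([ 91.68795501, 286.64370104]), array([108.71406621, 326.13170765])]
-84 [array([154.90750212, 388.41227823]), array([209.20819166, 420.34251149])] [array([ 80.8962343, 287.9003053]), array([ 97.60907833, 327.47135624])]
```

The crops confirm it. The wooden-deck carrier with its black handle (scene px ~(318,301)) sits between the rails, with the sherd on it, and the pink one is free-standing. One spoke leans about 21° past upright towards +x. Next I move above the stand for a wrist view.

drive_tool --rows '[{"dx": -0.7, "dy": -0.45, "dz": -0.3, "wz": -0.3, "hand": 0}, {"dx": -1.5, "dy": -1.0, "dz": -0.7, "wz": -0.7, "hand": 0}, {"dx": -2.3, "dy": -1.5, "dz": -1.2, "wz": -1.1, "hand": 0}, {"dx": -3.1, "dy": -2.0, "dz": -1.2, "wz": -1.5, "hand": 0}, {"dx": -3.9, "dy": -2.5, "dz": -1.2, "wz": -1.9, "hand": 0}, {"dx": -4.7, "dy": -3.0, "dz": -1.2, "wz": -2.3, "hand": 0}, {"dx": -5.5, "dy": -3.6, "dz": -1.2, "wz": -2.7, "hand": 0}, {"dx": -6.3, "dy": -4.1, "dz": -1.2, "wz": -3.0, "hand": 0}, {"dx": -7.1, "dy": -4.6, "dz": -1.2, "wz": -3.3, "hand": 0}, {"dx": -7.9, "dy": -5.1, "dz": -1.2, "wz": -3.6, "hand": 0}, {"dx": -8.7, "dy": -5.7, "dz": -1.2, "wz": -3.9, "hand": 0}, {"dx": -9.5, "dy": -6.2, "dz": -1.2, "wz": -4.1, "hand": 0}, {"dx": -10.2, "dy": -6.7, "dz": -1.2, "wz": -4.3, "hand": 0}, {"dx": -10.8, "dy": -7.1, "dz": -1.2, "wz": -4.3, "hand": 0}, {"dx": -11.1, "dy": -7.25, "dz": -1.2, "wz": -4.3, "hand": 0}, {"dx": -11.1, "dy": -7.25, "dz": -1.2, "wz": -4.3, "hand": 0}, {"dx": -11.1, "dy": -7.25, "dz": -1.2, "wz": -4.3, "hand": 0}]'

```text
invalid input at $.rows[0]: expected keys dx, dy, dz, wx, wy, wz, hand
```

```bash
python3 - <<'E'
from h import *
o=bot.get_obs(); print(o['clock'],o['eef_pos'],R.from_quat(o['tool_rot']).as_matrix().round(3).tolist(),o['grip_width'],o['ft_force'],o['joint_pos'])
np.savez('w0.npz',p=o['eef_pos'],q=o['tool_rot'])
snap('wrist','w0.png')
E
```

```text
1.1 [0.14910045 0.4772569  0.24230839] [[-0.955, 0.298, 0.0], [0.298, 0.955, -0.0], [-0.0, -0.0, -1.0]] 0.08533260390983476 [-0.12411739  0.14266864  0.05927398] [ 1.26800589e+00  2.40615264e-01  5.02498466e-03  1.33521617e+00
 -2.32868769e-05  1.57077322e+00]
```

View pics/w0.png

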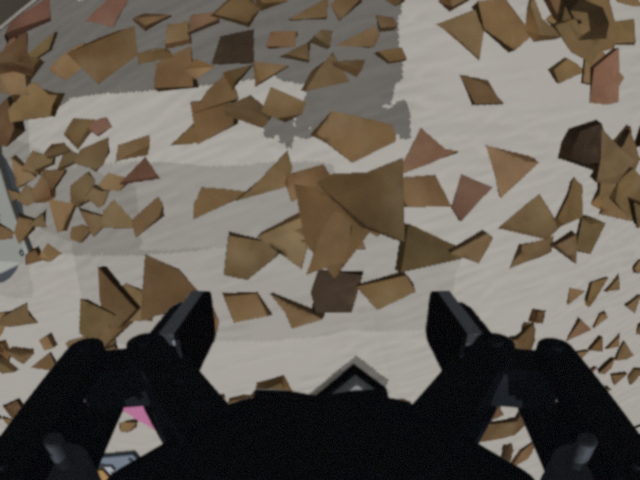

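drive_tool --rows '[{"dx": -0.6, "dy": -0.35, "dz": -0.4, "wx": 0, "wy": 0, "wz": -0.3, "hand": 0}, {"dx": -1.4, "dy": -0.8, "dz": -0.8, "wx": 0, "wy": 0, "wz": -0.6, "hand": 0}, {"dx": -2.2, "dy": -1.3, "dz": -1.2, "wx": 0, "wy": 0, "wz": -1.0, "hand": 0}, {"dx": -3.0, "dy": -1.8, "dz": -1.2, "wx": 0, "wy": 0, "wz": -1.4, "hand": 0}, {"dx": -3.8, "dy": -2.2, "dz": -1.2, "wx": 0, "wy": 0, "wz": -1.8, "hand": 0}, {"dx": -4.6, "dy": -2.7, "dz": -1.2, "wx": 0, "wy": 0, "wz": -2.1, "hand": 0}, {"dx": -5.4, "dy": -3.2, "dz": -1.2, "wx": 0, "wy": 0, "wz": -2.4, "hand": 0}, {"dx": -6.2, "dy": -3.7, "dz": -1.2, "wx": 0, "wy": 0, "wz": -2.7, "hand": 0}, {"dx": -7.0, "dy": -4.1, "dz": -1.2, "wx": 0, "wy": 0, "wz": -3.0, "hand": 0}, {"dx": -7.8, "dy": -4.6, "dz": -1.2, "wx": 0, "wy": 0, "wz": -3.3, "hand": 0}, {"dx": -8.6, "dy": -5.1, "dz": -1.2, "wx": 0, "wy": 0, "wz": -3.6, "hand": 0}, {"dx": -9.4, "dy": -5.5, "dz": -1.2, "wx": 0, "wy": 0, "wz": -3.9, "hand": 0}, {"dx": -10.2, "dy": -6.0, "dz": -1.2, "wx": 0, "wy": 0, "wz": -4.1, "hand": 0}, {"dx": -11.0, "dy": -6.5, "dz": -1.2, "wx": 0, "wy": 0, "wz": -4.3, "hand": 0}, {"dx": -11.6, "dy": -6.9, "dz": -1.2, "wx": 0, "wy": 0, "wz": -4.3, "hand": 0}, {"dx": -11.8, "dy": -7.0, "dz": -1.2, "wx": 0, "wy": 0, "wz": -4.3, "hand": 0}, {"dx": -11.8, "dy": -7.0, "dz": -1.2, "wx": 0, "wy": 0, "wz": -4.3, "hand": 0}, {"dx": -11.8, "dy": -7.0, "dz": -1.2, "wx": 0, "wy": 0, "wz": -4.3, "hand": 0}]'

```text
clock: 2.95
eef_pos: [0.6073, -0.0321, 0.3021]
tool_rot: [-0.036, 0.999, 0.0, -0.001]
ft_force: [0.1, 0.9, 0.6]
grip_width: -0.0003
grasp_force: 0.0
```

```bash
python3 - <<'E'
from h import *
o=bot.get_obs(); print(o['clock'],o['eef_pos'],R.from_quat(o['tool_rot']).as_matrix().round(3).tolist(),o['grip_width'],o['ft_force'],o['joint_pos'])
np.savez('w1.npz',p=o['eef_pos'],q=o['tool_rot'])
snap('wrist','w1.png')
E
```

```text
2.95 [ 0.60734418 -0.03208431  0.30210712] [[-0.997, -0.073, -0.001], [-0.073, 0.997, 0.001], [0.001, 0.001, -1.0]] -0.0002704763309036818 [0.13656764 0.9158114  0.5530496 ] [-5.30209630e-02  4.56208524e-01  4.67597462e-01  1.58323752e+00
  5.04827025e-04 -1.25821993e-01]
```

View pics/w1.png

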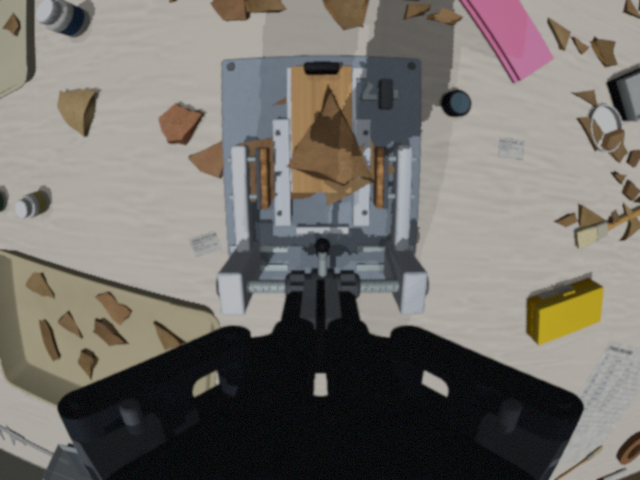

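```bash
cat >> h.py <<'E'
def wproj(pose,p):
    k=bot.get_calibration('wrist'); f=240/np.tan(np.radians(k['vfov'])/2); m=np.array(k['mount'])
    t=R.from_quat(pose['q']).inv().apply(np.array(p)-pose['p']); q=m[:3,:3].T@(t-m[:3,3])
    x,y,z=q[0],-q[1],-q[2]; r=np.hypot(x,y); a=np.arctan2(r,z)*f; return np.array([k['cx']+a*x/r,k['cy']+a*y/r])
E
cat > fit2.py <<'E'
from fit import *
W=np.load('w1.npz')
WP=[((-165,-115,12),(223,60)),((-165,115,12),(421,56)),((94,-97.8,123),(218,313)),((94,-73.8,123),(250,313)),((94,73.8,123),(400,313)),((94,97.8,123),(427,312))]
def res2(p):
    r=[wproj(W,T(p,q))-uv for q,uv in WP]+[wproj(W,T(p,ball(1,p[3])))-(322,245)]
    return np.concatenate([0.4*res(p),np.ravel(r)])
if __name__=='__main__':
    s=least_squares(res2,[.609,-.03,.07,.37],loss='soft_l1'); p=s.x; print(p,np.degrees(p[2:])); print(np.round(res2(p).reshape(-1,2),1).tolist())
    np.save('p.npy',p)
    for xc in (-74,-79,-84): print(xc,[wproj(W,T(p,(xc-64-5,y,58))).round(1) for y in(18,-18)])
    im=cv2.imread('pics/w1.png'); print('pad edges',[wproj(W,T(p,(-28,y,59))).round(1) for y in (55.8,-55.8)], 'sherd top',[wproj(W,T(p,(-28,y,51))).round(1) for y in (43,-43)])
    c=cv2.resize(im[45:325,205:445],None,fx=2.1*1.0,fy=2.1,interpolation=cv2.INTER_CUBIC); cv2.imwrite('pics/w1c.png',c)
E
python3 fit2.py
```

```text
[ 0.6079025  -0.02984134  0.07841075  0.42855514] [ 4.49260495 24.55440101]
[[-1.3, -0.2], [-0.1, 0.6], [0.2, 0.1], [-0.7, -0.3], [-0.4, -0.6], [0.2, -0.5], [-0.4, -0.5], [0.9, -0.8], [0.3, -0.5], [-0.2, 0.3], [-0.6, 0.2], [0.0, 0.1], [-0.7, -0.2], [-0.2, -0.5], [-0.8, 1.0], [-2.8, -3.2], [0.4, -0.1], [2.3, 0.6], [-5.4, 1.3], [0.5, 0.4], [-2.3, 0.4], [0.4, -0.7]]
-74 [array([339.2,  62.8]), array([303. ,  62.9])]
-79 [array([339.2,  58.1]), array([303. ,  58.2])]
-84 [array([339.2,  53.3]), array([303. ,  53.5])]
pad edges [array([376.7, 175.8]), array([266.7, 176.3])] sherd top [array([363.3, 174.9]), array([280.1, 175.3])]
```

View pics/w1c.png

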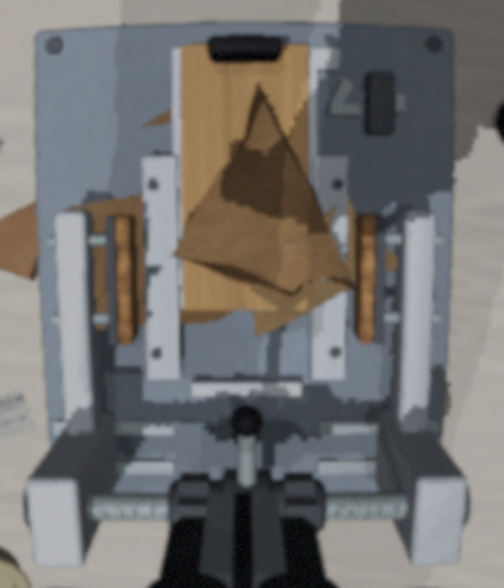

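```bash
cat >> fit2.py <<'E'
def inv(uv,z,p=None,pose=None):
    p=np.load('p.npy') if p is None else p; pose=W if pose is None else pose
    return least_squares(lambda q:wproj(pose,T(p,(q[0],q[1],z)))-uv,[0,0]).x.round(1)
E
python3 - <<'E'
from fit2 import *
f=lambda x,y,z:inv((205+x/2.1,45+y/2.1),z)
for n,x,y,z in [('tip',260,85,51),('L',355,288,51),('mid',295,292,45),('R',178,255,51),('Lpad0',357,218,59),('Lpad1',357,342,59),('Rpad0',135,215,59),('Rpad1',135,342,59),('hand top rear',245,37,58),('hand L',282,40,58),('hand R',210,40,58),('deck front end',185,308,28),('rail L end',328,378,24),('stop',247,382,24),('arm L in',402,240,57),('arm R in',86,240,57)]: print(n,f(x,y,z))
print(bot.get_obs()['clock'])
o=bot.outline_of('wrist','sherd_big')
for r in o: print(r['score'],r['extent']); 
m=o[0]['region']; c=max(cv2.findContours(m.astype('uint8'),0,2)[0],key=cv2.contourArea); print(cv2.approxPolyDP(c,3,True)[:,0].tolist()); print([inv(v,50).tolist() for v in cv2.approxPolyDP(c,3,True)[:,0]])
E
```

```text
tip [-120.3    7.7]
L [-20.5  54.4]
mid [-17.6  25. ]
R [-37.1 -32.8]
Lpad0 [-55.5  53.7]
Lpad1 [ 5.3 54.8]
Rpad0 [-57.4 -52.5]
Rpad1 [  4.7 -54.2]
hand top rear [-143.1    0.5]
hand L [-141.7   18. ]
hand R [-141.8  -16. ]
deck front end [ -7.3 -31.5]
rail L end [31.9 44.7]
stop [33.9  0.9]
arm L in [-45.1  76.3]
arm R in [-45.9 -77.2]
3.0
0.87 [329.8, 135.9, 81.6, 97.8]
0.43 [395.6, 229.4, 69.2, 170.0]
[[327, 85], [322, 109], [296, 146], [288, 166], [340, 185], [359, 177], [372, 181], [354, 135]]
[[-121.0, 5.8], [-95.9, 0.6], [-58.0, -26.1], [-37.4, -34.7], [-17.2, 18.9], [-25.6, 38.6], [-21.5, 52.3], [-69.2, 33.2]]
```

drive_tool --rows '[{"dx": 0.6, "dy": 0, "dz": 0.2, "wx": 0, "wy": 0, "wz": 0, "hand": 0}, {"dx": 1.4, "dy": 0.04, "dz": 0.6, "wx": 0, "wy": 0, "wz": 0, "hand": 0}, {"dx": 2.2, "dy": 0.04, "dz": 1.0, "wx": 0, "wy": 0, "wz": 0, "hand": 0}, {"dx": 3.0, "dy": 0.04, "dz": 1.4, "wx": 0, "wy": 0, "wz": 0, "hand": 0}, {"dx": 3.4, "dy": 0.04, "dz": 2.1, "wx": 0, "wy": 0, "wz": 0, "hand": 0}, {"dx": 3.4, "dy": 0.04, "dz": 2.9, "wx": 0, "wy": 0, "wz": 0, "hand": 0}, {"dx": 3.4, "dy": 0.04, "dz": 3.7, "wx": 0, "wy": 0, "wz": 0, "hand": 0}, {"dx": 3.4, "dy": 0.04, "dz": 4.3, "wx": 0, "wy": 0, "wz": 0, "hand": 0}, {"dx": 3.4, "dy": 0.04, "dz": 4.8, "wx": 0, "wy": 0, "wz": 0, "hand": 0}, {"dx": 3.4, "dy": 0.04, "dz": 5.1, "wx": 0, "wy": 0, "wz": 0, "hand": 0}, {"dx": 3.4, "dy": 0.04, "dz": 5.15, "wx": 0, "wy": 0, "wz": 0, "hand": 0}, {"dx": 3.4, "dy": 0.04, "dz": 5.15, "wx": 0, "wy": 0, "wz": 0, "hand": 0}, {"dx": 3.3, "dy": 0.04, "dz": 5.15, "wx": 0, "wy": 0, "wz": 0, "hand": 0}, {"dx": 3.2, "dy": 0.04, "dz": 5.15, "wx": 0, "wy": 0, "wz": 0, "hand": 0}, {"dx": 3.15, "dy": 0.04, "dz": 5.15, "wx": 0, "wy": 0, "wz": 0, "hand": 0}, {"dx": 3.1, "dy": 0.04, "dz": 5.15, "wx": 0, "wy": 0, "wz": 0, "hand": 0}, {"dx": 3.05, "dy": 0.04, "dz": 5.15, "wx": 0, "wy": 0, "wz": 0, "hand": 0}, {"dx": 3.0, "dy": 0.04, "dz": 5.15, "wx": 0, "wy": 0, "wz": 0, "hand": 0}]'

```text
clock: 4.85
eef_pos: [0.4537, -0.0417, 0.0442]
tool_rot: [-0.036, 0.999, -0.0, -0.004]
ft_force: [-10.9, -1.4, 8.3]
grip_width: -0.0001
grasp_force: 5.5
```

drive_tool --rows '[{"dx": -0.03, "dy": 0, "dz": 0, "wx": 0, "wy": 0, "wz": 0, "hand": 0}, {"dx": -0.06, "dy": 0, "dz": 0, "wx": 0, "wy": 0, "wz": 0, "hand": 0}, {"dx": -0.09, "dy": 0, "dz": 0, "wx": 0, "wy": 0, "wz": 0, "hand": 0}, {"dx": -0.12, "dy": 0, "dz": 0, "wx": 0, "wy": 0, "wz": 0, "hand": 0}, {"dx": -0.15, "dy": 0, "dz": 0, "wx": 0, "wy": 0, "wz": 0, "hand": 0}, {"dx": -0.18, "dy": 0, "dz": 0, "wx": 0, "wy": 0, "wz": 0, "hand": 0}, {"dx": -0.21, "dy": 0, "dz": 0, "wx": 0, "wy": 0, "wz": 0, "hand": 0}, {"dx": -0.24, "dy": 0, "dz": 0, "wx": 0, "wy": 0, "wz": 0, "hand": 0}, {"dx": -0.27, "dy": 0, "dz": 0, "wx": 0, "wy": 0, "wz": 0, "hand": 0}, {"dx": -0.3, "dy": 0, "dz": 0, "wx": 0, "wy": 0, "wz": 0, "hand": 0}, {"dx": -0.33, "dy": 0, "dz": 0, "wx": 0, "wy": 0, "wz": 0, "hand": 0}, {"dx": -0.36, "dy": 0, "dz": 0, "wx": 0, "wy": 0, "wz": 0, "hand": 0}, {"dx": -0.39, "dy": 0, "dz": 0, "wx": 0, "wy": 0, "wz": 0, "hand": 0}, {"dx": -0.42, "dy": 0, "dz": 0, "wx": 0, "wy": 0, "wz": 0, "hand": 0}, {"dx": -0.45, "dy": 0, "dz": 0, "wx": 0, "wy": 0, "wz": 0, "hand": 0}, {"dx": -0.48, "dy": 0, "dz": 0, "wx": 0, "wy": 0, "wz": 0, "hand": 0}]'

```text
clock: 6.45
eef_pos: [0.4711, -0.0418, 0.0437]
tool_rot: [-0.035, 0.999, -0.002, -0.011]
ft_force: [-26.1, -6.4, 23.7]
grip_width: -0.0001
grasp_force: 14.3
```

```bash
python3 - <<'E'
from h import *
o=bot.get_obs(); print(o['clock'],o['eef_pos'],o['ft_force'],o['ft_torque'],o['joint_pos'].round(3)); np.savez('w2.npz',p=o['eef_pos'],q=o['tool_rot'])
a=snap('wrist','w2.png'); b=snap('scene','s2.png')[175:365,255:475]; c=snap('side','d2.png')[200:340,270:460]
r=lambda i,s:cv2.resize(i,s,interpolation=cv2.INTER_CUBIC)
top=np.hstack([r(b,(400,345)),r(c,(400,345))]); w=r(a[0:250],(650,254)); w=np.pad(w,((0,0),(0,150),(0,0)))
cv2.imwrite('pics/m2.png',np.vstack([top,w])[:,:,::-1])
E
```

```text
6.45 [ 0.47114897 -0.04178461  0.04374581] [-26.14235465  -6.40663942  23.73157428] [-1.2916498   5.15440728  0.04954914] [-0.085  0.39  -0.354  0.847 -0.006 -0.155]
```

View pics/m2.png

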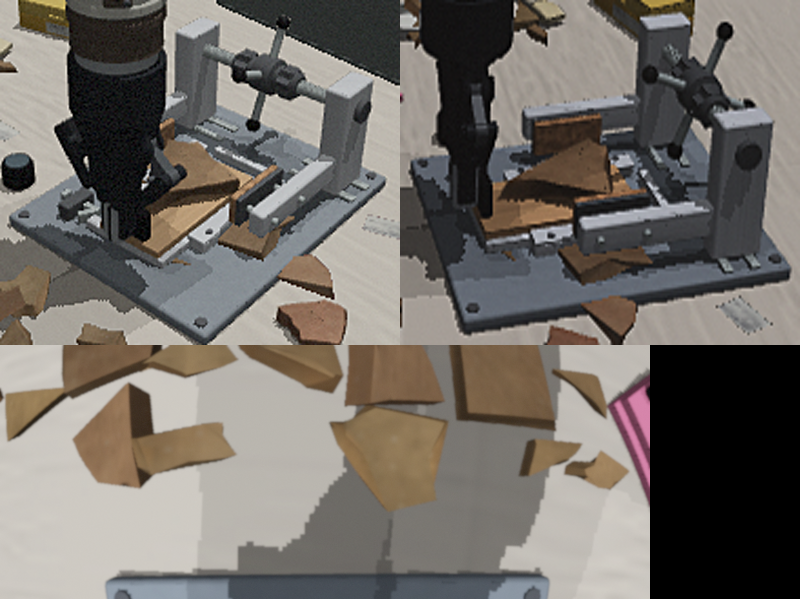

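The handle is moving in (about 17 mm so far), but the fingers press it downwards: fz is 24 N. I'll raise the tool a little to unload that before pushing on.

drive_tool --rows '[{"dx": 0.0, "dy": 0, "dz": -0.02, "wx": 0, "wy": 0, "wz": 0, "hand": 0}, {"dx": 0.0, "dy": 0, "dz": -0.04, "wx": 0, "wy": 0, "wz": 0, "hand": 0}, {"dx": 0.0, "dy": 0, "dz": -0.06, "wx": 0, "wy": 0, "wz": 0, "hand": 0}, {"dx": 0.0, "dy": 0, "dz": -0.06, "wx": 0, "wy": 0, "wz": 0, "hand": 0}]'

```text
clock: 7.0
eef_pos: [0.4775, -0.0414, 0.0461]
tool_rot: [-0.035, 0.999, -0.001, -0.005]
ft_force: [-6.7, -5.3, -1.6]
grip_width: -0.0002
grasp_force: 3.3
```

drive_tool --rows '[{"dx": -0.02, "dy": 0, "dz": -0.005, "wx": 0, "wy": 0, "wz": 0, "hand": 0}, {"dx": -0.04, "dy": 0, "dz": -0.01, "wx": 0, "wy": 0, "wz": 0, "hand": 0}, {"dx": -0.06, "dy": 0, "dz": -0.015, "wx": 0, "wy": 0, "wz": 0, "hand": 0}, {"dx": -0.08, "dy": 0, "dz": -0.02, "wx": 0, "wy": 0, "wz": 0, "hand": 0}, {"dx": -0.1, "dy": 0, "dz": -0.025, "wx": 0, "wy": 0, "wz": 0, "hand": 0}, {"dx": -0.12, "dy": 0, "dz": -0.03, "wx": 0, "wy": 0, "wz": 0, "hand": 0}, {"dx": -0.14, "dy": 0, "dz": -0.035, "wx": 0, "wy": 0, "wz": 0, "hand": 0}]'

```text
clock: 7.7
eef_pos: [0.4812, -0.0406, 0.0463]
tool_rot: [-0.035, 0.999, -0.001, -0.008]
ft_force: [-10.9, -3.9, -4.3]
grip_width: -0.0003
grasp_force: 5.8
```

drive_tool --rows '[{"dx": -0.02, "dy": 0, "dz": 0, "wx": 0, "wy": 0, "wz": 0, "hand": 0}, {"dx": -0.04, "dy": 0, "dz": 0, "wx": 0, "wy": 0, "wz": 0, "hand": 0}, {"dx": -0.06, "dy": 0, "dz": 0, "wx": 0, "wy": 0, "wz": 0, "hand": 0}, {"dx": -0.08, "dy": 0, "dz": 0, "wx": 0, "wy": 0, "wz": 0, "hand": 0}, {"dx": -0.1, "dy": 0, "dz": 0, "wx": 0, "wy": 0, "wz": 0, "hand": 0}, {"dx": -0.12, "dy": 0, "dz": 0, "wx": 0, "wy": 0, "wz": 0, "hand": 0}]'

```text
clock: 8.3
eef_pos: [0.4872, -0.0401, 0.0462]
tool_rot: [-0.036, 0.999, -0.001, -0.008]
ft_force: [-10.7, -3.8, -4.6]
grip_width: -0.0002
grasp_force: 5.5
```

drive_tool --rows '[{"dx": -0.02, "dy": 0, "dz": 0, "wx": 0, "wy": 0, "wz": 0, "hand": 0}, {"dx": -0.04, "dy": 0, "dz": 0, "wx": 0, "wy": 0, "wz": 0, "hand": 0}, {"dx": -0.06, "dy": 0, "dz": 0, "wx": 0, "wy": 0, "wz": 0, "hand": 0}, {"dx": -0.08, "dy": 0, "dz": 0, "wx": 0, "wy": 0, "wz": 0, "hand": 0}]'

```text
clock: 8.7
eef_pos: [0.4923, -0.0388, 0.0467]
tool_rot: [-0.036, 0.999, 0.0, -0.007]
ft_force: [-11.2, -0.2, -1.8]
grip_width: 0.0003
grasp_force: 5.4
```

drive_tool --rows '[{"dx": -0.02, "dy": 0, "dz": 0, "wx": 0, "wy": 0, "wz": 0, "hand": 0}, {"dx": -0.04, "dy": 0, "dz": 0, "wx": 0, "wy": 0, "wz": 0, "hand": 0}, {"dx": -0.06, "dy": 0, "dz": 0, "wx": 0, "wy": 0, "wz": 0, "hand": 0}]'

```text
clock: 9.0
eef_pos: [0.4923, -0.0379, 0.0463]
tool_rot: [-0.036, 0.999, 0.001, -0.01]
ft_force: [-15.9, 0.9, 0.9]
grip_width: -0.0001
grasp_force: 8.3
```

drive_tool --rows '[{"dx": 0.2, "dy": 0, "dz": 0, "wx": 0, "wy": 0, "wz": 0, "hand": 0}, {"dx": 0.6, "dy": 0, "dz": 0, "wx": 0, "wy": 0, "wz": 0, "hand": 0}, {"dx": 0.8, "dy": 0, "dz": -0.4, "wx": 0, "wy": 0, "wz": 0, "hand": 0}, {"dx": 0.8, "dy": 0, "dz": -1.2, "wx": 0, "wy": 0, "wz": 0, "hand": 0}, {"dx": 0.8, "dy": 0, "dz": -2.1, "wx": 0, "wy": 0, "wz": 0, "hand": 0}, {"dx": 0.6, "dy": 0, "dz": -3.0, "wx": 0, "wy": 0, "wz": 0, "hand": 0}, {"dx": 0.2, "dy": 0, "dz": -3.9, "wx": 0, "wy": 0, "wz": 0, "hand": 0}, {"dx": -0.6, "dy": 0, "dz": -4.5, "wx": 0, "wy": 0, "wz": 0, "hand": 0}, {"dx": -1.4, "dy": 0, "dz": -4.9, "wx": 0, "wy": 0, "wz": 0, "hand": 0}, {"dx": -1.9, "dy": 0, "dz": -5.1, "wx": 0, "wy": 0, "wz": 0, "hand": 0}, {"dx": -2.2, "dy": 0, "dz": -5.1, "wx": 0, "wy": 0, "wz": 0, "hand": 0}, {"dx": -2.2, "dy": 0, "dz": -5.1, "wx": 0, "wy": 0, "wz": 0, "hand": 0}, {"dx": -2.2, "dy": 0, "dz": -5.1, "wx": 0, "wy": 0, "wz": 0, "hand": 0}]'

```text
clock: 10.3
eef_pos: [0.6116, -0.0306, 0.3042]
tool_rot: [-0.036, 0.999, -0.0, -0.0]
ft_force: [-0.2, 0.1, 0.1]
grip_width: -0.0001
grasp_force: 0.0
```

```bash
python3 - <<'E'
from fit2 import *
o=bot.get_obs(); print(o['clock'],o['eef_pos'],o['ft_force'],o['tool_rot']); np.savez('w3.npz',p=o['eef_pos'],q=o['tool_rot']); W3=np.load('w3.npz')
a=snap('wrist','w3.png')
cv2.imwrite('pics/w3c.png',cv2.resize(a[40:320,205:445],None,fx=2.1,fy=2.1,interpolation=cv2.INTER_CUBIC)[:,:,::-1])
r=bot.outline_of('wrist','sherd_big')[0]; c=max(cv2.findContours(r['region'].astype('uint8'),0,2)[0],key=cv2.contourArea)
print(r['score'],[inv(v,50,pose=W3).tolist() for v in cv2.approxPolyDP(c,3,True)[:,0]])
E
```

```text
10.3 [ 0.61163865 -0.03055799  0.30415655] [-0.15743591  0.11006162  0.07840509] [-3.61811362e-02  9.99345216e-01 -4.48180560e-07 -2.56143016e-04]
0.69 [[-81.2, 5.8], [-58.4, 0.5], [-18.0, -28.9], [2.0, -34.5], [22.9, 20.3], [15.3, 30.8], [16.4, 51.1], [-30.3, 33.5]]
```

View pics/w3c.png

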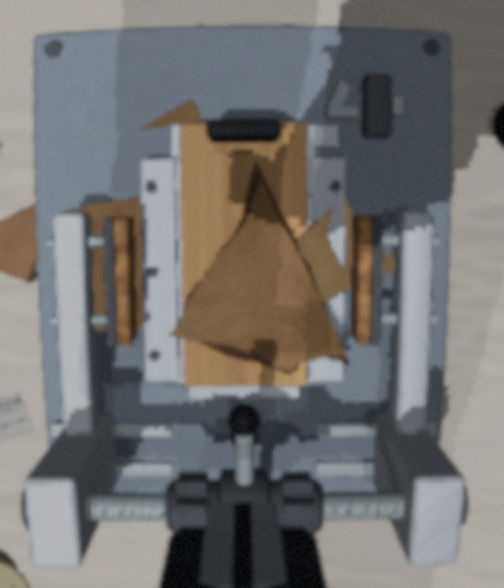

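The picture shows the carrier home against the stop. The catch nose at crop (345,97) is sprung out behind the lug, whose rear edge is at crop row ~128. The sherd lies flat between the pads. Now the spokes: the first push takes the leading spoke from about 23° to 50°.

drive_tool --rows '[{"dx": -0.4, "dy": 0.02, "dz": 0.2, "wx": 0, "wy": 0, "wz": 0, "hand": 0}, {"dx": -0.9, "dy": 0.02, "dz": 0.7, "wx": 0, "wy": 0, "wz": 0, "hand": 0}, {"dx": -1.18, "dy": 0.02, "dz": 1.4, "wx": 0, "wy": 0, "wz": 0, "hand": 0}, {"dx": -1.18, "dy": 0.02, "dz": 2.1, "wx": 0, "wy": 0, "wz": 0, "hand": 0}, {"dx": -1.18, "dy": 0.02, "dz": 2.7, "wx": 0, "wy": 0, "wz": 0, "hand": 0}, {"dx": -1.18, "dy": 0.02, "dz": 3.1, "wx": 0, "wy": 0, "wz": 0, "hand": 0}, {"dx": -1.18, "dy": 0.02, "dz": 3.3, "wx": 0, "wy": 0, "wz": 0, "hand": 0}, {"dx": -1.2, "dy": 0.02, "dz": 3.34, "wx": 0, "wy": 0, "wz": 0, "hand": 0}, {"dx": -1.26, "dy": 0.02, "dz": 3.34, "wx": 0, "wy": 0, "wz": 0, "hand": 0}, {"dx": -1.32, "dy": 0.02, "dz": 3.34, "wx": 0, "wy": 0, "wz": 0, "hand": 0}, {"dx": -1.38, "dy": 0.02, "dz": 3.34, "wx": 0, "wy": 0, "wz": 0, "hand": 0}, {"dx": -1.44, "dy": 0.02, "dz": 3.34, "wx": 0, "wy": 0, "wz": 0, "hand": 0}, {"dx": -1.5, "dy": 0.02, "dz": 3.34, "wx": 0, "wy": 0, "wz": 0, "hand": 0}, {"dx": -1.56, "dy": 0.02, "dz": 3.34, "wx": 0, "wy": 0, "wz": 0, "hand": 0}, {"dx": -1.62, "dy": 0.02, "dz": 3.34, "wx": 0, "wy": 0, "wz": 0, "hand": 0}, {"dx": -1.68, "dy": 0.02, "dz": 3.34, "wx": 0, "wy": 0, "wz": 0, "hand": 0}, {"dx": -1.68, "dy": 0.02, "dz": 3.34, "wx": 0, "wy": 0, "wz": 0, "hand": 0}]'

```text
clock: 12.1
eef_pos: [0.6962, -0.0233, 0.1375]
tool_rot: [-0.036, 0.999, 0.0, 0.0]
ft_force: [-2.5, -0.4, -0.1]
grip_width: -0.0001
grasp_force: 1.0
```

```bash
cat > th.py <<'E'
from fit2 import *
def theta(im,cam='side',occl=()):
    p=np.load('p.npy').copy(); g=cv2.GaussianBlur(cv2.cvtColor(im,cv2.COLOR_RGB2GRAY),(0,0),1.5).astype(np.float32)
    ts=np.radians(np.arange(0,90,1.)); sc=[]
    for t in ts:
        v=[]
        for k in range(4):
            u=np.array(proj(cam,T(p,ball(k,t)))); s=np.array(proj(cam,T(p,np.array([72,0,100])*0.55+np.array(ball(k,t))*.45)))
            v.append(float(cv2.getRectSubPix(g,(1,1),tuple(map(float,u)))[0,0]))
        sc.append(np.sum(np.minimum(v,80)))
    i=np.argsort(sc)[:5]; return np.degrees(ts[i]).round().tolist(),np.array(sc)[i].round().tolist()
if __name__=='__main__':
    for c,f in(('side','d0'),('scene','s0')): print(c,theta(cv2.imread(f'pics/{f}.png')[:,:,::-1],c))
    import sys
    for c in('side','scene'): im=snap(c,f'{c}_{sys.argv[1]}.png'); print(c,theta(im,c))
E
python3 th.py a
```

```text
side ([22.0, 23.0, 21.0, 24.0, 19.0], [140.0, 141.0, 142.0, 143.0, 144.0])
scene ([23.0, 24.0, 22.0, 25.0, 26.0], [108.0, 109.0, 110.0, 111.0, 115.0])
side ([48.0, 49.0, 47.0, 50.0, 46.0], [130.0, 132.0, 134.0, 135.0, 139.0])
scene ([46.0, 47.0, 45.0, 44.0, 43.0], [76.0, 77.0, 77.0, 79.0, 82.0])
```

drive_tool --rows '[{"dx": 0.1, "dy": 0, "dz": -0.3, "wx": 0, "wy": 0, "wz": 0, "hand": 0}, {"dx": 0.3, "dy": 0, "dz": -0.7, "wx": 0, "wy": 0, "wz": 0, "hand": 0}, {"dx": 0.9, "dy": 0, "dz": -0.7, "wx": 0, "wy": 0, "wz": 0, "hand": 0}, {"dx": 1.4, "dy": 0, "dz": -0.7, "wx": 0, "wy": 0, "wz": 0, "hand": 0}, {"dx": 1.52, "dy": 0, "dz": -0.6, "wx": 0, "wy": 0, "wz": 0, "hand": 0}, {"dx": 1.52, "dy": 0, "dz": -0.2, "wx": 0, "wy": 0, "wz": 0, "hand": 0}, {"dx": 1.52, "dy": 0, "dz": 0, "wx": 0, "wy": 0, "wz": 0, "hand": 0}, {"dx": 1.45, "dy": 0, "dz": 0, "wx": 0, "wy": 0, "wz": 0, "hand": 0}, {"dx": 1.35, "dy": 0, "dz": 0, "wx": 0, "wy": 0, "wz": 0, "hand": 0}, {"dx": 1.23, "dy": 0, "dz": 0, "wx": 0, "wy": 0, "wz": 0, "hand": 0}, {"dx": 1.1, "dy": 0, "dz": 0, "wx": 0, "wy": 0, "wz": 0, "hand": 0}, {"dx": 0.97, "dy": 0, "dz": 0, "wx": 0, "wy": 0, "wz": 0, "hand": 0}, {"dx": 0.84, "dy": 0, "dz": 0, "wx": 0, "wy": 0, "wz": 0, "hand": 0}, {"dx": 0.71, "dy": 0, "dz": 0, "wx": 0, "wy": 0, "wz": 0, "hand": 0}, {"dx": 0.58, "dy": 0, "dz": 0, "wx": 0, "wy": 0, "wz": 0, "hand": 0}, {"dx": 0.45, "dy": 0, "dz": 0, "wx": 0, "wy": 0, "wz": 0, "hand": 0}, {"dx": 0.32, "dy": 0, "dz": 0, "wx": 0, "wy": 0, "wz": 0, "hand": 0}, {"dx": 0.2, "dy": 0, "dz": 0, "wx": 0, "wy": 0, "wz": 0, "hand": 0}, {"dx": 0.08, "dy": 0, "dz": 0, "wx": 0, "wy": 0, "wz": 0, "hand": 0}, {"dx": 0, "dy": 0, "dz": 0, "wx": 0, "wy": 0, "wz": 0, "hand": 0}]'

```text
clock: 14.2
eef_pos: [0.6951, -0.0233, 0.1363]
tool_rot: [-0.036, 0.999, 0.0, -0.001]
ft_force: [-4.0, -0.5, 0.6]
grip_width: 0.0003
grasp_force: 1.7
```

```bash
python3 th.py b | tail -2; python3 -c "
from h import *
o=bot.get_obs(); print(o['clock'],o['eef_pos'],o['ft_force'])"
```

```text
side ([48.0, 47.0, 49.0, 46.0, 50.0], [122.0, 123.0, 125.0, 128.0, 129.0])
scene ([46.0, 47.0, 45.0, 44.0, 48.0], [70.0, 70.0, 72.0, 75.0, 75.0])
14.3 [ 0.69608738 -0.0232166   0.13685126] [-1.45326584 -0.06241426  0.5519189 ]
```

drive_tool --rows '[{"dx": 0.1, "dy": 0, "dz": -0.3, "wx": 0, "wy": 0, "wz": 0, "hand": 0}, {"dx": 0.3, "dy": 0, "dz": -0.7, "wx": 0, "wy": 0, "wz": 0, "hand": 0}, {"dx": 0.9, "dy": 0, "dz": -0.7, "wx": 0, "wy": 0, "wz": 0, "hand": 0}, {"dx": 1.4, "dy": 0, "dz": -0.7, "wx": 0, "wy": 0, "wz": 0, "hand": 0}, {"dx": 1.52, "dy": 0, "dz": -0.6, "wx": 0, "wy": 0, "wz": 0, "hand": 0}, {"dx": 1.52, "dy": 0, "dz": -0.2, "wx": 0, "wy": 0, "wz": 0, "hand": 0}, {"dx": 1.52, "dy": 0, "dz": 0, "wx": 0, "wy": 0, "wz": 0, "hand": 0}, {"dx": 1.45, "dy": 0, "dz": 0, "wx": 0, "wy": 0, "wz": 0, "hand": 0}, {"dx": 1.35, "dy": 0, "dz": 0, "wx": 0, "wy": 0, "wz": 0, "hand": 0}, {"dx": 1.23, "dy": 0, "dz": 0, "wx": 0, "wy": 0, "wz": 0, "hand": 0}, {"dx": 1.1, "dy": 0, "dz": 0, "wx": 0, "wy": 0, "wz": 0, "hand": 0}, {"dx": 0.97, "dy": 0, "dz": 0, "wx": 0, "wy": 0, "wz": 0, "hand": 0}, {"dx": 0.84, "dy": 0, "dz": 0, "wx": 0, "wy": 0, "wz": 0, "hand": 0}, {"dx": 0.71, "dy": 0, "dz": 0, "wx": 0, "wy": 0, "wz": 0, "hand": 0}, {"dx": 0.58, "dy": 0, "dz": 0, "wx": 0, "wy": 0, "wz": 0, "hand": 0}, {"dx": 0.45, "dy": 0, "dz": 0, "wx": 0, "wy": 0, "wz": 0, "hand": 0}, {"dx": 0.32, "dy": 0, "dz": 0, "wx": 0, "wy": 0, "wz": 0, "hand": 0}, {"dx": 0.2, "dy": 0, "dz": 0, "wx": 0, "wy": 0, "wz": 0, "hand": 0}, {"dx": 0.08, "dy": 0, "dz": 0, "wx": 0, "wy": 0, "wz": 0, "hand": 0}, {"dx": 0, "dy": 0, "dz": 0, "wx": 0, "wy": 0, "wz": 0, "hand": 0}]'

```text
clock: 16.3
eef_pos: [0.6951, -0.0232, 0.1363]
tool_rot: [-0.036, 0.999, 0.0, -0.001]
ft_force: [-4.6, -0.6, 0.5]
grip_width: -0.0001
grasp_force: 1.7
```

```bash
python3 th.py c | tail -2; python3 - <<'E'
from fit2 import *
o=bot.get_obs(); print(o['clock'],o['eef_pos'],o['ft_force']); np.savez('w4.npz',p=o['eef_pos'],q=o['tool_rot']); W4=np.load('w4.npz')
snap('wrist','w4.png')
for t in('sherd_big','pad_left','pad_right','jaw_left'):
    for r in bot.outline_of('wrist',t)[:2]:
        c=max(cv2.findContours(r['region'].astype('uint8'),0,2)[0],key=cv2.contourArea)
        print(t,r['score'],np.round(r['extent']).tolist(),[inv(v,52,pose=W4).tolist() for v in cv2.approxPolyDP(c,4,True)[:,0]])
E
```

```text
side ([48.0, 47.0, 49.0, 46.0, 50.0], [122.0, 122.0, 125.0, 126.0, 128.0])
scene ([47.0, 46.0, 45.0, 48.0, 44.0], [70.0, 71.0, 73.0, 74.0, 75.0])
16.4 [ 0.69606189 -0.02321391  0.13684769] [-1.3388304  -0.0682519  -0.02232477]
sherd_big 0.72 [324.0, 72.0, 147.0, 140.0] [[-61.1, 1.9], [-48.1, -3.4], [-17.3, -29.9], [1.3, -38.8], [25.1, 15.8], [17.3, 29.1], [23.4, 45.7], [17.4, 46.8], [-28.5, 28.7], [-61.2, 13.0]]
sherd_big 0.55 [320.0, 79.0, 109.0, 158.0] [[7.5, -31.3], [32.7, -31.2], [29.7, -0.9], [33.3, 8.9], [31.3, 31.6], [18.5, 29.7], [25.7, 16.4]]
pad_left 0.75 [426.0, 60.0, 77.0, 106.0] [[-59.0, 47.2], [-49.4, 41.5], [7.5, 43.2], [5.1, 57.6], [-2.2, 58.8], [-3.1, 64.4], [-7.3, 63.8], [-8.8, 58.2], [-39.8, 58.2], [-40.9, 63.8], [-45.5, 64.6], [-47.5, 57.8], [-59.4, 57.7]]
pad_right 0.92 [214.0, 64.0, 75.0, 110.0] [[-58.8, -57.4], [-46.9, -57.7], [-45.1, -64.5], [-38.6, -57.5], [-8.2, -57.3], [-6.9, -63.5], [-3.3, -64.2], [-1.6, -57.4], [5.7, -56.3], [7.6, -43.1], [-48.6, -40.8], [-58.4, -47.0]]
pad_right 0.56 [188.0, 156.0, 119.0, 302.0] [[-59.0, -46.4], [-59.3, -56.2], [-46.4, -
[... 749 characters left out ...]
.7, 57.6]]
jaw_left 0.57 [318.0, 153.0, 385.0, 306.0] [[-70.9, -95.7], [9.3, -96.4], [56.0, -95.1], [66.2, -122.8], [76.9, -127.4], [129.6, -124.0], [128.2, -94.2], [101.1, -68.9], [101.6, -47.8], [110.4, -40.7], [106.2, -16.4], [112.3, -12.2], [108.2, -9.6], [108.3, 9.1], [111.8, 12.3], [105.7, 15.4], [109.9, 24.3], [109.4, 39.5], [100.8, 48.0], [100.6, 67.7], [129.3, 94.3], [127.3, 125.1], [69.6, 124.6], [56.5, 95.2], [-69.4, 95.2], [-61.9, 31.8], [-45.6, 32.0], [-48.5, 38.5], [-34.4, 36.4], [-11.5, 42.0], [-5.3, 37.9], [15.7, 46.8], [24.0, 45.7], [19.0, 32.0], [33.1, 32.2], [33.8, 10.0], [30.3, -0.9], [33.8, -7.3], [32.1, -32.9], [6.4, -31.9], [1.3, -39.4], [-13.8, -31.7], [-62.4, -32.1]]
```

drive_tool --rows '[{"dx": 0.1, "dy": 0, "dz": -0.3, "wx": 0, "wy": 0, "wz": 0, "hand": 0}, {"dx": 0.3, "dy": 0, "dz": -0.7, "wx": 0, "wy": 0, "wz": 0, "hand": 0}, {"dx": 0.9, "dy": 0, "dz": -0.7, "wx": 0, "wy": 0, "wz": 0, "hand": 0}, {"dx": 1.4, "dy": 0, "dz": -0.7, "wx": 0, "wy": 0, "wz": 0, "hand": 0}, {"dx": 1.52, "dy": 0, "dz": -0.6, "wx": 0, "wy": 0, "wz": 0, "hand": 0}, {"dx": 1.52, "dy": 0, "dz": -0.2, "wx": 0, "wy": 0, "wz": 0, "hand": 0}, {"dx": 1.52, "dy": 0, "dz": 0, "wx": 0, "wy": 0, "wz": 0, "hand": 0}, {"dx": 1.45, "dy": 0, "dz": 0, "wx": 0, "wy": 0, "wz": 0, "hand": 0}, {"dx": 1.35, "dy": 0, "dz": 0, "wx": 0, "wy": 0, "wz": 0, "hand": 0}, {"dx": 1.23, "dy": 0, "dz": 0, "wx": 0, "wy": 0, "wz": 0, "hand": 0}, {"dx": 1.1, "dy": 0, "dz": 0, "wx": 0, "wy": 0, "wz": 0, "hand": 0}, {"dx": 0.97, "dy": 0, "dz": 0, "wx": 0, "wy": 0, "wz": 0, "hand": 0}, {"dx": 0.84, "dy": 0, "dz": 0, "wx": 0, "wy": 0, "wz": 0, "hand": 0}, {"dx": 0.71, "dy": 0, "dz": 0, "wx": 0, "wy": 0, "wz": 0, "hand": 0}, {"dx": 0.58, "dy": 0, "dz": 0, "wx": 0, "wy": 0, "wz": 0, "hand": 0}, {"dx": 0.45, "dy": 0, "dz": 0, "wx": 0, "wy": 0, "wz": 0, "hand": 0}, {"dx": 0.32, "dy": 0, "dz": 0, "wx": 0, "wy": 0, "wz": 0, "hand": 0}, {"dx": 0.2, "dy": 0, "dz": 0, "wx": 0, "wy": 0, "wz": 0, "hand": 0}, {"dx": 0.08, "dy": 0, "dz": 0, "wx": 0, "wy": 0, "wz": 0, "hand": 0}, {"dx": 0, "dy": 0, "dz": 0, "wx": 0, "wy": 0, "wz": 0, "hand": 0}]'

```text
clock: 18.65
eef_pos: [0.6946, -0.0233, 0.1359]
tool_rot: [-0.036, 0.999, 0.0, -0.002]
ft_force: [-4.7, 0.4, 0.2]
grip_width: 0.0001
grasp_force: 2.0
```

```bash
cat > chk.py <<'E'
from fit2 import *
import sys; n=sys.argv[1]
o=bot.get_obs(); print(o['clock'],o['eef_pos'],o['ft_force']); np.savez(n+'.npz',p=o['eef_pos'],q=o['tool_rot']); W4=np.load(n+'.npz')
a=snap('wrist',n+'.png'); cv2.imwrite(f'pics/{n}c.png',cv2.resize(a[0:230,140:500],None,fx=2.2,fy=2.2,interpolation=cv2.INTER_CUBIC)[:,:,::-1])
for t in('sherd_big','pad_left','pad_right'):
    r=bot.outline_of('wrist',t)[0]
    c=max(cv2.findContours(r['region'].astype('uint8'),0,2)[0],key=cv2.contourArea)
    print(t,round(r['score'],2),[inv(v,50 if t=='sherd_big' else 59,pose=W4).tolist() for v in cv2.approxPolyDP(c,4,True)[:,0]])
E
python3 th.py d | tail -2; python3 chk.py w5
```

```text
side ([47.0, 48.0, 49.0, 46.0, 50.0], [118.0, 118.0, 121.0, 121.0, 125.0])
scene ([46.0, 47.0, 45.0, 44.0, 48.0], [75.0, 76.0, 76.0, 79.0, 80.0])
18.75 [ 0.6954366  -0.02323497  0.1362882 ] [-3.2217443   0.20677237  0.14157289]
sherd_big 0.62 [[-62.6, 1.4], [-52.7, -1.0], [-18.5, -31.3], [0.3, -40.9], [25.5, 14.2], [17.7, 27.6], [23.8, 44.9], [17.3, 45.4], [-21.1, 31.3], [-62.0, 13.1]]
pad_left 0.75 [[-56.3, 43.9], [-47.6, 38.5], [5.7, 38.9], [7.5, 49.3], [5.0, 54.5], [-2.1, 57.5], [-9.5, 54.0], [-35.8, 53.8], [-44.2, 57.6], [-56.6, 53.9]]
pad_right 0.72 [[-57.2, -52.4], [-45.1, -53.3], [-43.7, -57.4], [-38.3, -53.7], [-7.8, -53.6], [-3.5, -58.3], [-0.3, -53.6], [6.1, -53.1], [8.0, -39.8], [-46.2, -37.6], [-56.2, -43.0]]
```

View pics/w5c.png

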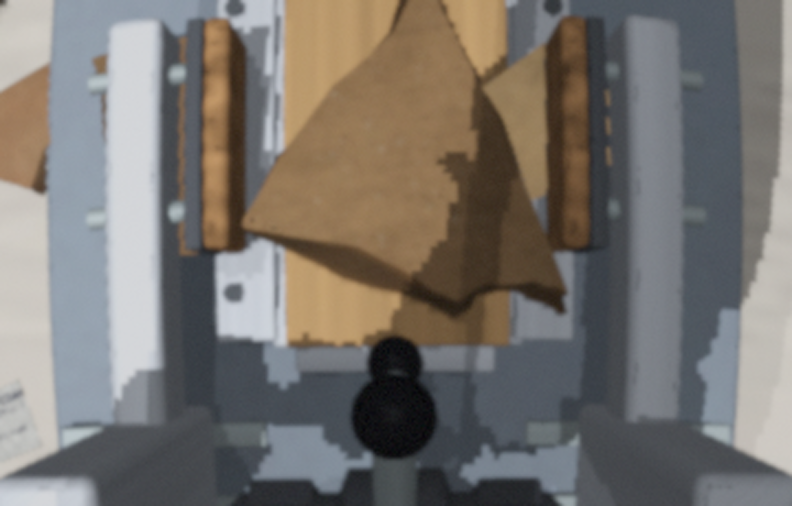

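The picture shows both pads touching: the right corner of the sherd is at crop (243,228) on the right pad, and its left edge is at (548,250) on the left pad. Compression is about 3 mm on each side. About 38° more turn is needed.

drive_tool --rows '[{"dx": 0.1, "dy": 0, "dz": -0.3, "wx": 0, "wy": 0, "wz": 0, "hand": 0}, {"dx": 0.3, "dy": 0, "dz": -0.7, "wx": 0, "wy": 0, "wz": 0, "hand": 0}, {"dx": 0.9, "dy": 0, "dz": -0.7, "wx": 0, "wy": 0, "wz": 0, "hand": 0}, {"dx": 1.4, "dy": 0, "dz": -0.7, "wx": 0, "wy": 0, "wz": 0, "hand": 0}, {"dx": 1.52, "dy": 0, "dz": -0.6, "wx": 0, "wy": 0, "wz": 0, "hand": 0}, {"dx": 1.52, "dy": 0, "dz": -0.2, "wx": 0, "wy": 0, "wz": 0, "hand": 0}, {"dx": 1.52, "dy": 0, "dz": 0, "wx": 0, "wy": 0, "wz": 0, "hand": 0}, {"dx": 1.42, "dy": 0, "dz": 0, "wx": 0, "wy": 0, "wz": 0, "hand": 0}, {"dx": 1.32, "dy": 0, "dz": 0, "wx": 0, "wy": 0, "wz": 0, "hand": 0}, {"dx": 1.22, "dy": 0, "dz": 0, "wx": 0, "wy": 0, "wz": 0, "hand": 0}, {"dx": 1.12, "dy": 0, "dz": 0, "wx": 0, "wy": 0, "wz": 0, "hand": 0}, {"dx": 1.04, "dy": 0, "dz": 0, "wx": 0, "wy": 0, "wz": 0, "hand": 0}, {"dx": 0.97, "dy": 0, "dz": 0, "wx": 0, "wy": 0, "wz": 0, "hand": 0}, {"dx": 0.91, "dy": 0, "dz": 0, "wx": 0, "wy": 0, "wz": 0, "hand": 0}, {"dx": 0.86, "dy": 0, "dz": 0, "wx": 0, "wy": 0, "wz": 0, "hand": 0}, {"dx": 0.81, "dy": 0, "dz": 0, "wx": 0, "wy": 0, "wz": 0, "hand": 0}, {"dx": 0.76, "dy": 0, "dz": 0, "wx": 0, "wy": 0, "wz": 0, "hand": 0}, {"dx": 0.72, "dy": 0, "dz": 0, "wx": 0, "wy": 0, "wz": 0, "hand": 0}, {"dx": 0.72, "dy": 0, "dz": 0, "wx": 0, "wy": 0, "wz": 0, "hand": 0}]'

```text
clock: 20.85
eef_pos: [0.6601, -0.026, 0.1375]
tool_rot: [-0.036, 0.999, -0.0, 0.0]
ft_force: [-2.9, 0.3, 2.2]
grip_width: 0.0
grasp_force: 1.0
```

```bash
python3 th.py e | tail -2; python3 chk.py w6
```

```text
side ([86.0, 87.0, 85.0, 88.0, 84.0], [96.0, 98.0, 99.0, 104.0, 105.0])
scene ([85.0, 84.0, 83.0, 86.0, 87.0], [120.0, 121.0, 125.0, 127.0, 133.0])
20.95 [ 0.66003353 -0.02595446  0.13728791] [-1.23494334  0.05523708  0.67838004]
sherd_big 0.9 [[-79.7, 6.6], [-54.9, -1.7], [-19.8, -31.1], [-1.1, -40.5], [23.5, 14.4], [16.9, 22.7], [20.4, 45.2], [13.7, 45.7], [-25.9, 30.7]]
pad_left 0.59 [[-56.6, 43.3], [-47.5, 38.0], [2.3, 38.9], [6.0, 53.7], [-57.3, 54.3]]
pad_right 0.78 [[-57.3, -44.9], [-56.8, -53.7], [-45.2, -56.7], [-39.7, -53.7], [-4.6, -55.8], [5.4, -53.2], [1.8, -37.7], [-48.6, -37.4]]
```

```bash
cat > prof.py <<'E'
from fit2 import *
import sys
p=np.load('p.npy'); ys=np.arange(36,88,1.)
for n in sys.argv[1:]:
    im=cv2.imread(f'pics/{n}.png').astype(np.float32); P=np.load(n+'.npz')
    for s in(1,-1):
        uv=np.array([[wproj(P,T(p,(x,s*y,58))) for y in ys] for x in np.arange(-34,-13,2.)]).astype(np.float32)
        v=cv2.remap(im,uv[...,0],uv[...,1],1).mean(0)
        print(n,'L' if s>0 else 'R'); print('y  ',*['%3d'%y for y in ys]); print('lum',*['%3d'%a for a in v.mean(1)]); print('r-b',*['%3d'%a for a in v[:,2]-v[:,0]])
E
python3 prof.py w4 w5 w6
```

```text
w4 L
y    36  37  38  39  40  41  42  43  44  45  46  47  48  49  50  51  52  53  54  55  56  57  58  59  60  61  62  63  64  65  66  67  68  69  70  71  72  73  74  75  76  77  78  79  80  81  82  83  84  85  86  87
lum 124 123 123 120  98  55  47  46  47  59  74  79  81  81  79  69  52  54  57  56  65  95 108 103  87  73  73  73  74  84 104 118 126 132 134 134 134 132 131 129 128 126 126 123 111  94  88  88  88  88  88  88
r-b  58  58  58  56  46  32  32  31  32  40  49  54  55  54  53  44  12  -6  -6  -6   5  35  42  36  16  -4  -7  -6  -6  -8  -9 -10 -10 -10 -11 -10 -11 -10 -10 -10 -10 -10 -10 -10 -11 -14 -16 -16 -16 -16 -16 -16
w4 R
y    36  37  38  39  40  41  42  43  44  45  46  47  48  49  50  51  52  53  54  55  56  57  58  59  60  61  62  63  64  65  66  67  68  69  70  71  72  73  74  75  76  77  78  79  80  81  82  83  84  85  86  87
lum 105  99  97  88  62  48  46  46  58  92 116 127 130 131 125  97  79  91  95  95  97 103 104 103  92  77  74  75  77  93 143 183 204 212 214 214 214 214 214 214 214 213 212 208 195 171 161 160 161 160 160 160
r-b  -8  -9  -8  -5  13  30  3
[... 1172 characters left out ...]
213 213 213 213 213 212 208 195 165 149 157 159 159 159 160 160 160 160 160 159
r-b  -8  -7   6  27  31  31  40  61  73  78  80  80  78  56   4 -10 -11  -9   9  39  13  -5  -7  -7  -8 -11 -12 -10  -6  -5  -5  -5  -5  -5  -5  -5  -5  -6  -9 -11 -11 -15 -22 -23 -23 -23 -23 -24 -24 -24 -24 -24Traceback (most recent call last):
  File "prof.py", line 7, in <module>
    uv=np.array([[wproj(P,T(p,(x,s*y,58))) for y in ys] for x in np.arange(-34,-13,2.)]).astype(np.float32)
                  ~~~~~^^^^^^^^^^^^^^^^^^^
  File "h.py", line 15, in wproj
    k=bot.get_calibration('wrist'); f=240/np.tan(np.radians(k['vfov'])/2); m=np.array(k['mount'])
ValueError: time passes only in moves, steps and waits
```

```bash
cat > cache.py <<'E'
import pickle
from workcell import bot
pickle.dump({c:bot.get_calibration(c) for c in('scene','side','wrist')},open('cal.pkl','wb'))
E
python3 cache.py && sed -i "s/bot.get_calibration(\([^)]*\))/CAL[\1]/; 1a import pickle; CAL=pickle.load(open('cal.pkl','rb'))" h.py && python3 prof.py w6
```

```text
w6 L
y    36  37  38  39  40  41  42  43  44  45  46  47  48  49  50  51  52  53  54  55  56  57  58  59  60  61  62  63  64  65  66  67  68  69  70  71  72  73  74  75  76  77  78  79  80  81  82  83  84  85  86  87
lum 124 123 110  67  47  46  47  58  73  79  81  80  79  69  53  54  57  56  55  64  71  74  83 104 119 128 134 135 135 135 133 132 130 128 127 126 122 111  93  88  88  87  87  87  88  87  88  88  88  87  87  90
r-b  58  58  52  37  32  32  32  40  49  54  55  54  53  44  13  -6  -7  -6  -6  -6  -6  -6  -8  -9 -10 -10 -10 -11 -11 -11 -10 -10 -10 -10 -10 -10 -10 -11 -14 -16 -16 -16 -15 -15 -15 -16 -16 -16 -15 -16 -15 -16
w6 R
y    36  37  38  39  40  41  42  43  44  45  46  47  48  49  50  51  52  53  54  55  56  57  58  59  60  61  62  63  64  65  66  67  68  69  70  71  72  73  74  75  76  77  78  79  80  81  82  83  84  85  86  87
lum  97  92  69  49  46  46  62  95 117 127 130 130 124  93  80  93  97  95  84  74  73  74  85 129 173 199 210 212 213 213 213 213 213 213 213 213 209 195 162 142 149 156 159 159 159 160 160 160 160 160 160 159
r-b  -8  -6  10  30  31  31  42  63  75  79  79  80  77  50  -2 -10 -11 -10  -9  -7  -7  -6  -7 -10 -12 -10  -7  -6  -5  -5  -5  -5  -5  -5  -5  -6  -8 -11 -11  -9 -15 -21 -23 -23 -23 -24 -24 -24 -24 -23 -23 -23
```

Measured compression is 5.0 mm left and 4.9 mm right, half of the 10 mm travel. Now I withdraw.

drive_tool --rows '[{"dx": 0.1, "dy": 0, "dz": 0, "wx": 0, "wy": 0, "wz": 0, "hand": 0}, {"dx": 0.3, "dy": 0, "dz": 0, "wx": 0, "wy": 0, "wz": 0, "hand": 0}, {"dx": 0.3, "dy": 0, "dz": -0.4, "wx": 0, "wy": 0, "wz": 0, "hand": 0}, {"dx": 0.3, "dy": 0, "dz": -1.0, "wx": 0, "wy": 0, "wz": 0, "hand": 0}, {"dx": 0.5, "dy": 0, "dz": -1.8, "wx": 0, "wy": 0, "wz": 0, "hand": 0}, {"dx": 0.8, "dy": 0, "dz": -2.6, "wx": 0, "wy": 0, "wz": 0, "hand": 0}, {"dx": 1.0, "dy": 0, "dz": -3.2, "wx": 0, "wy": 0, "wz": 0, "hand": 0}, {"dx": 1.0, "dy": 0, "dz": -3.3, "wx": 0, "wy": 0, "wz": 0, "hand": 0}, {"dx": 1.0, "dy": 0, "dz": -3.3, "wx": 0, "wy": 0, "wz": 0, "hand": 0}]'

```text
clock: 22.05
eef_pos: [0.6103, -0.0296, 0.304]
tool_rot: [-0.036, 0.999, -0.0, 0.002]
ft_force: [0.2, -0.1, -0.4]
grip_width: 0.0
grasp_force: 0.0
```

```bash
python3 th.py f | tail -2; python3 chk.py w7; python3 - <<'E'
from h import *
for c,f in(('scene','s0'),('side','d0')):
    for t in('loupe','sherd_side'): print(c,t,[np.round(x['extent']).tolist() for x in bot.look_for(c,t)][:1])
# catch region change vs. before the push
E
python3 prof.py w7 | grep -v r-b
```

```text
side ([86.0, 87.0, 85.0, 88.0, 84.0], [96.0, 98.0, 100.0, 105.0, 108.0])
scene ([85.0, 84.0, 86.0, 87.0, 83.0], [135.0, 137.0, 139.0, 140.0, 145.0])
22.15 [ 0.60938248 -0.0295732   0.30085351] [ 0.08540515  0.2241969  -0.55960423]
sherd_big 0.9 [[-81.5, 6.9], [-48.7, -6.5], [-2.2, -40.3], [21.7, 15.0], [15.3, 29.7], [17.5, 45.6]]
pad_left 0.67 [[-58.3, 49.7], [-55.2, 40.6], [-1.2, 40.2], [6.1, 46.5], [-6.4, 57.6], [-47.3, 56.9]]
pad_right 0.93 [[-58.0, -52.3], [-47.0, -57.6], [3.4, -54.0], [5.6, -43.7], [-53.6, -39.2]]
scene loupe [[266.0, 269.0, 17.0, 26.0]]
scene sherd_side [[426.0, 355.0, 40.0, 24.0]]
side loupe [[296.0, 253.0, 19.0, 13.0]]
side sherd_side [[354.0, 347.0, 28.0, 24.0]]
w7 L
y    36  37  38  39  40  41  42  43  44  45  46  47  48  49  50  51  52  53  54  55  56  57  58  59  60  61  62  63  64  65  66  67  68  69  70  71  72  73  74  75  76  77  78  79  80  81  82  83  84  85  86  87
lum  96  97  99  98  88  67  57  72  92 105 109 108 101  88  77  76  78  78  77  76  73  74  92 122 149 167 176 179 180 179 179 177 175 173 171 168 161 147 126 112 108 109 110 112 114 117 120 121 121 121 121 121
w7 R
y    36  37  38  39  40  41  42  43  44  45  46  47  48  49  50  51  52  53  54  55  56  57  58  59  60  61  62  63  64  65  66  67  68  69  70  71  72  73  74  75  76  77  78  79  80  81  82  83  84  85  86  87
lum  87  78  72  65  53  45  54  75  91 100 103 103  96  83  73  73  75  76  76  75  69  63  69  94 124 149 164 171 173 173 173 174 174 174 174 172 168 157 136 112  99 102 111 119 125 130 132 133 134 134 134 134
```

```bash
python3 -c "
from workcell import bot
print(bot.job_done())"
```

```text
the job is handed in; nothing more can be done
None
```

The job is handed in: the carrier is fully home with the catch sprung out behind it, both pads press the sherd at about 5 mm of their 10 mm travel, and the sherd lies flat with the loupe and side sherd undisturbed (about 22 s used).

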